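Fold the price board down and shut the cherry crate

ROBOT

A 7-joint arm with a two-finger parallel gripper is mounted at the origin on the work surface. World frame = base frame: x ahead of the robot, y to its left, z up, the work surface at z = 0. Lengths are in m, angles in degrees, forces in N, time in s.
With the tool pointing down it reaches from about 0.425 to 0.95 m from the base axis. Payload 4.7 kg.
Tool frame: the origin (TCP) lies between the finger pads; the fingertips stand 19 mm ahead of it and the grasp point (between the pads) is the TCP (r.nose_length is the distance from the TCP to the fingertips, in m); z points along the fingers, y is the line along which they close (so a half turn about z gives the same grasp; the last joint's range is limited). The gripper opens to 85 mm and grips with 20 to 120 N. Pads are 22 mm wide; open, the fingers measure 114 mm over their backs; the gripper's body (76 mm by 85 mm) begins 54 mm behind the grasp point. The pads swing forward as they close: fully open they stand 13 mm farther back than shut.
Start: joints at [73.001, 26.849, -2.785, 87.806, 1.381, 65.374, -4.715], TCP at [0.179, -0.651, 0.25] pointing down, gripper open.
Joint ranges: [-148.3, 148.3], [-19.14, 114.17], [-79.39, 73.82], [5.75, 140.21], [-59.74, 239.74], [12.07, 113.84], [-152.46, 152.46]. Speed limits (degrees/s): [147.25, 147.25, 180, 180, 180, 180, 180].

INTERFACE

Orientations are given as [roll, pitch, yaw] about the fixed x, y, z axes, in that order (R = Rz(yaw) Ry(pitch) Rx(roll)).
In Python, from plant import r, eyes gives the robot as it stands. The module is installed in compiled form; this text tells all that it offers.
- The arm moves only by the shell command python3 -m creep 'ROWS' [FORCE]. ROWS is JSON, a list of rows, each a list of 3 entries, a list of its own where there are three numbers: the shift along the world's x, y, z in cm, then the turn, a rotation vector about the world's x, y, z in degrees, then the finger opening in cm, from 0 to 8.54. In form: [[[dx, dy, dz], [wx, wy, wz], jaw], ...]. A call has 1 to 5 rows; each row is the pose to reach, as a shift and turn from the pose commanded when the call began; what a row does not reach only later rows make up. A row lasts 1/12 s, in which the tool goes at most 41.7 mm and 7.16 degrees, less where a joint would pass 70% of its speed; a pose out of reach is approached as far as the arm can. A call with a gripper value outside its range is refused whole. The fingers move at their own pace and stop on an object; FORCE is the grip in N (left out, the last holds). Time passes only in rows, so rows that repeat a pose let the fingers close. It gives the time, the measured TCP pose, the force, the opening and the grip force at its end, in the units of the state.
- r.get_state(): the state, without advancing time (a new reading comes with each control period).
- eyes.get_image(name): name is "scene" or "top"; returns the picture (420x560x3 uint8, red, green, blue); there is no depth.
- eyes.camera_model(name): a dict with "intrinsics" (3x3 intrinsics, pixels), "world_from_camera" (4x4, takes a point from camera to world coordinates). Camera axes: x right, y down, z forward; pixel columns grow to the right and rows downward; lengths in m; the calibration is good to about 2 mm. A picture is of the moment at which its call begins. camera_model takes no time and is no camera call.
- r.close_job(): hands the job in; it is judged then, once.
The state is a dict: "clock": time; "joints": joint angles; "qd": joint speeds; "joint_efforts": joint torques, N m; "position": TCP position; "eef_rot": TCP orientation; "ft_force": force on the tool from outside, world axes, zero at the start; "ft_torque": the same for the moment, N m; "grip_width": finger opening in m; "finger_force": force on a finger pad.
Only numpy, scipy, OpenCV 4.12 (cv2) and the standard library are available. Lean on these libraries where they do the work, as an engineer would, in place of code of your own. Each camera call takes 0.05 s, during which the arm holds its last target. There are 200 camera calls.

TASK

Close up the cherry crate for the night: first push the upright price board down until it lies flat over the cherries, then push the open cover over it until the crate is fully shut, easing it down without a slam. Use only the fingertips or the outside of the fingers and do not pinch the board or the cover; leave the punnet, the jar and the brass weight where they stand. Finish clear of everything.

Things in the scene. Friction and masses are not known exactly. Their poses are not given: they have to be found in the camera images.
- crate: wooden fruit crate fixed to the stall, 220 mm (its x) by 180 mm (its y) by 90 mm high, walls 8 mm, open at the top, filled with dark cherries up to 65 mm above its underside. Origin: centre of its underside, on the work surface; z up. The price board is hinged inside its +x end, the cover on its -y rim
- crate_rim (a point): centre of the crate's mouth, at rim height, 90 mm above the crate's origin; axes as the crate
- cover (a joint): angle (rad) of the plywood cover, 220 mm along its hinge, 180 mm from hinge to free edge, 12 mm thick; outside face pale wood, inside face green. 0 = shut on the rim, 1.57 = upright, end stop 1.95 (leaning outwards); starts at 1.5 to 1.85. A stiff friction hinge holds it at any angle: it never falls by itself and must be pushed all the way down (2 to 5 N near the free edge)
- cover_hinge (a point): middle of the cover's hinge line, which runs along the crate's x on its -y rim: 90 mm in -y and 90.5 mm in z from the crate's origin; turns with the cover
- cover_edge (a point): middle of the cover's free edge on its outside face: 180 mm from the hinge line and 9 mm out along the face's normal. When the cover stands open the outside face looks to the crate's -y, when shut upwards
- board (a joint): angle (rad) of the price board, 120 mm wide, 110 mm from hinge to free edge, 8 mm thick; outside yellow with painted cherries, inside white. 0 = folded flat in the crate, upper face 12 mm below the rim (end stop), 1.57 = upright, end stop 1.9; starts at 1.35 to 1.75. Folds from the crate's +x end towards -x. A friction hinge holds it at any angle (about 1 N moves it)
- board_hinge (a point): middle of the board's hinge line, which runs along the crate's y: 88 mm in +x and 72 mm in z from the crate's origin, on the centre line; turns with the board
- board_edge (a point): middle of the board's free edge on its outside face: 110 mm from the hinge line and 6 mm out along the face's normal. The outside face looks to the crate's +x when upright, upwards when folded
- punnet: green plastic punnet of raspberries, 100 x 68 x 53 mm, loose bystander beside the crate. Origin: centre of its underside
- jar: amber honey jar with a yellow cap, 60 mm across, 85 mm high, loose bystander. Origin: centre of its underside
- weight: brass scale weight with a knob, 42 mm across, 60 mm high, loose bystander. Origin: centre of its underside

How it is judged (in metres and radians):
On the way, in this order (a step that is already met when the one before it is completed fails the run):
1. the price board is folded down flat while the cover still stands open (value of joint board below 0.08 rad and value of joint cover above 1.25 rad), for 0.2 s.
2. the cover is shut over the folded board (value of joint cover below 0.05 rad and value of joint board below 0.08 rad), for 0.2 s.
At the end, for the whole second after the job is handed in: The price board lies folded (joint below 0.08 rad) and the cover is shut over it (joint below 0.05 rad) and at rest; punnet, jar and weight stand upright within 25 mm of where they were (all of step 2 and velocity of joint cover between -0.05 and 0.05 rad/s and distance of each of punnet, jar, weight from where it was at the start of the episode below 0.025 m and angle between each of punnet, jar, weight's own z axis and vertical below 0.2 rad); the robot touches nothing.
It fails at once if the cover is swung in (below 1.25 rad) while the board still stands (above 0.4 rad) (value of joint cover below 1.25 rad and value of joint board above 0.4 rad).
It fails at once if the cover is slammed: it comes down the last 0.4 rad faster than 2.5 rad/s (value of joint cover below 0.4 rad and velocity of joint cover below -2.5 rad/s).
It fails at once if the cover is pinched: the fingers press on its outside and inside faces together (over 1.5 N each) (contact force between the fingers and cover_c1 above 1.5 N and contact force between the fingers and cover_c2 above 1.5 N).
It fails at once if the board is pinched: the fingers press on its outside and inside faces together (over 1.5 N each) (contact force between the fingers and board_c1 above 1.5 N and contact force between the fingers and board_c2 above 1.5 N).
It fails at once if the punnet, the jar or the weight is lifted or moved by more than 25 mm (distance of any of punnet, jar, weight from where it was at the start of the episode above 0.025 m).
It also fails if it takes over 59 s, if anything falls off the work surface, if the arm or the gripper's body presses on something with over 40 N, if the wrist force passes 120 N, or if a joint passes its speed limit or range.

## Working session

There is one attempt and no reset: what is moved stays moved. The work goes in short steps, Python scripts to look and compute and a shell command to move; the robot and the scene stay as the last step left them, time stands still between calls to the robot, and variables do not carry over. Pictures are saved under pics/ and viewed, at most 10 in all, crops included, and the job is handed in when it is done.

```bash
mkdir -p pics; python3 - <<'E'
from plant import r, eyes
import cv2
print(r.get_state()["position"], r.get_state()["eef_rot"], r.nose_length)
for n in ("scene","top"):
    cv2.imwrite(f"pics/{n}0.png", eyes.get_image(n)[:,:,::-1]); m=eyes.camera_model(n); print(m)
E
```

```text
[ 0.17850974 -0.65039615  0.24923472] [-1.79885669e+02  2.94933099e-03  1.53491960e+01] 0.019
{'intrinsics': array([[490.10098258,   0.        , 283.03122617],
       [  0.        , 490.10098258, 207.08556071],
       [  0.        ,   0.        ,   1.        ]]), 'world_from_camera': array([[ 0.82932416,  0.40416723, -0.38583713,  1.00863844],
       [ 0.55872346, -0.5911208 ,  0.58172527, -0.48514137],
       [ 0.00703793, -0.69801508, -0.71604847,  0.78972244],
       [ 0.        ,  0.        ,  0.        ,  1.        ]])}
{'intrinsics': array([[496.76821497,   0.        , 275.30329724],
       [  0.        , 496.76821497, 204.49542174],
       [  0.        ,   0.        ,   1.        ]]), 'world_from_camera': array([[-0.02050839, -0.99096245,  0.13256252,  0.47428572],
       [-0.99969803,  0.01853014, -0.0161397 ,  0.09690818],
       [ 0.01353743, -0.13285349, -0.99104323,  1.08296606],
       [ 0.        ,  0.        ,  0.        ,  1.        ]])}
```

View pics/scene0.png

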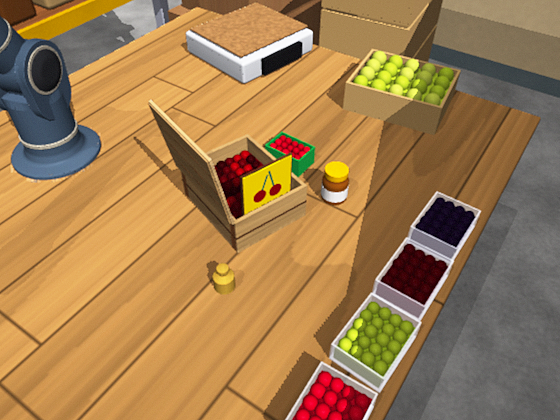

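View pics/top0.png

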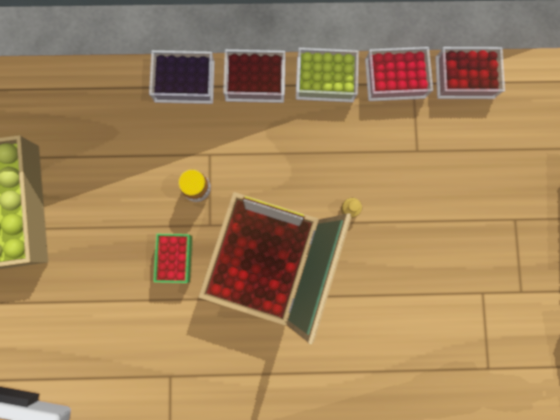

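The top view shows the crate rim corners at about (235,195), (317,220), (202,297) and (285,322). The board is at the upper end, at (272,212). The cover is open to the right, with its free edge running from (350,215) to (312,340). The jar is at (192,183), the punnet at (173,258) and the weight at (352,207), close to the cover's free edge.

```bash
cat > h.py <<'E'
import numpy as np
from plant import r, eyes
def ray(n,p):
    m=eyes.camera_model(n); T=m["world_from_camera"]
    d=T[:3,:3]@np.linalg.solve(m["intrinsics"],[p[0],p[1],1.]); return T[:3,3],d/np.linalg.norm(d)
def onz(n,p,z):
    o,d=ray(n,p); return o+d*(z-o[2])/d[2]
def onplane(n,p,q,nv):
    o,d=ray(n,p); return o+d*((q-o)@nv)/(d@nv)
def tri(pa,pb):
    (o1,d1),(o2,d2)=ray("top",pa),ray("scene",pb)
    s=np.linalg.lstsq(np.c_[d1,-d2],o2-o1,rcond=None)[0]
    a,b=o1+d1*s[0],o2+d2*s[1]; return (a+b)/2,np.linalg.norm(a-b)
E
python3 - <<'E'
from h import *
import cv2
P={k:onz("top",p,.09) for k,p in dict(pl=(235,195),pr=(317,220),ml=(202,297),mr=(285,322)).items()}
for k,v in P.items(): print(k,v.round(3))
x=P["pl"]-P["ml"]; print("len x",np.linalg.norm(x),"len y",np.linalg.norm(P["pl"]-P["pr"])); 
yaw=np.arctan2(x[1],x[0]); X=np.array([np.cos(yaw),np.sin(yaw),0]); Y=np.array([-X[1],X[0],0])
C=sum(P.values())/4; print("yaw",np.degrees(yaw),"C",C)
print("alt C from left side", (P["pl"]+P["ml"])/2-.09*Y)
for s,p in ((1,(350,215)),(-1,(312,340))):
    e=onplane("top",p,C+s*.11*X,X); d=e-C; print("edge",e.round(3),"y",d@Y,"z",e[2],"ang",np.arctan2(e[2]-.0905,-0+(d@Y+.09)))
for n,a,b in (("edge-",(312,340),(152,102)),("edge+",(350,215),(215,160))): print(n,tri(a,b))
for n,a,z in (("jar",(192,183),.085),("punnet",(173,258),.053),("weight",(352,207),.06)): 
    e=onz("top",a,z); print(n,e.round(3),((e-C)@X).round(3),((e-C)@Y).round(3))
i=cv2.imread("pics/top0.png")[170:350,150:390]; j=cv2.imread("pics/scene0.png")[90:270,130:370]
cv2.imwrite("pics/c.png",cv2.resize(np.vstack([i,j])[:, :],None,fx=1.6,fy=1.6) if 0 else np.hstack([cv2.resize(i,(400,300)),cv2.resize(j,(400,300))]))
E
```

```text
pl [0.628 0.162 0.09 ]
pr [ 0.574 -0.002  0.09 ]
ml [0.427 0.228 0.09 ]
mr [0.375 0.067 0.09 ]
len x 0.21219464346995778 len y 0.17281141383674764
yaw -18.32269225048039 C [0.50089322 0.11356637 0.09      ]
alt C from left side [0.49896295 0.10965698 0.09      ]
edge [ 0.565 -0.042  0.252] y -0.12765028083345714 z 0.25220507191957575 ang 1.7995537305209006
edge [0.356 0.024 0.208] y -0.13028267143102829 z 0.20766526788401074 ang 1.9019466777045888
edge- (array([0.36472775, 0.03070108, 0.26419708]), np.float64(0.004328063131327466))
edge+ (array([ 0.5681894 , -0.03601868,  0.26487041]), np.float64(0.011941110634110881))
jar [0.655 0.249 0.085] 0.104 0.177
punnet [0.505 0.293 0.053] -0.052 0.171
weight [ 0.603 -0.079  0.06 ] 0.157 -0.151
```

View pics/c.png

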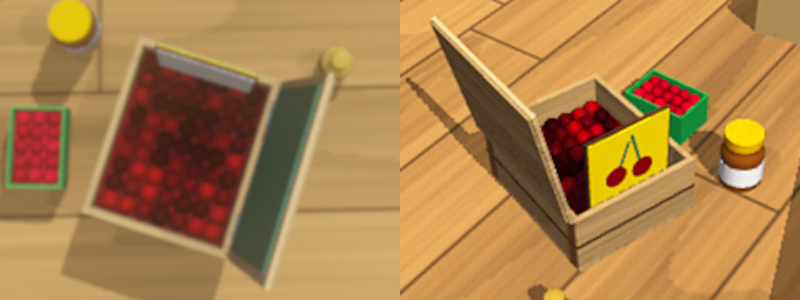

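Crate centre is about (0.499, 0.111) with yaw about −18.3°, and the cover stands at about 1.75 rad. First I close the fingers, rise, and go round to the outside of the board.

```bash
python3 -m creep '[[[3,1,2],[0,0,-6.7],0],[[6,2,4],[0,0,-13.4],0],[[9,4,6],[0,0,-20.1],0],[[12,6,8],[0,0,-26.8],0],[[15,8,10],[0,0,-33.6],0]]' 30
python3 -m creep '[[[2.5,3,0],[0,0,0],0],[[5,6,0],[0,0,0],0],[[7.5,9,0],[0,0,0],0],[[10,12,0],[0,0,0],0],[[12.5,15,0],[0,0,0],0]]'
python3 -m creep '[[[2.5,3,0],[0,0,0],0],[[5,6,0],[0,0,0],0],[[7.5,9,0],[0,0,0],0],[[10,12,0],[0,0,0],0],[[12.5,15,0],[0,0,0],0]]'
```

```text
clock: 0.52
position: [0.3297, -0.5697, 0.3506]
eef_rot: [-180.0, 0.1, -18.6]
ft_force: [1.1, -0.3, 0.2]
grip_width: 0.0253
finger_force: 0.0
clock: 0.93
position: [0.4544, -0.4191, 0.35]
eef_rot: [-180.0, 0.0, -18.3]
ft_force: [0.3, -0.0, -0.1]
grip_width: -0.0002
finger_force: 0.0
clock: 1.35
position: [0.5793, -0.2693, 0.3499]
eef_rot: [180.0, 0.0, -18.3]
ft_force: [1.6, 0.1, 0.1]
grip_width: -0.0001
finger_force: 0.0
```

```bash
python3 -m creep '[[[2.5,3,0],[0,0,0],0],[[5,6,0],[0,0,0],0],[[7.5,9,0],[0,0,0],0],[[9,12.5,0],[0,0,0],0],[[9,16,0],[0,0,0],0]]'
python3 -m creep '[[[0,4,0],[0,0,0],0],[[-0.5,8,0],[0,0,0],0],[[-1,12,0],[0,0,0],0],[[-1.5,15,0],[0,0,0],0],[[-1.5,17,0],[0,0,0],0]]'
python3 -m creep '[[[0,0,-4],[0,0,0],0],[[0,0,-8],[0,0,0],0],[[0,0,-12],[0,0,0],0],[[0,0,-15],[0,0,0],0],[[0,0,-18],[0,0,0],0]]'
python3 - <<'E'
from h import *
import cv2
a=eyes.get_image("scene")[60:280,120:400,::-1]; b=eyes.get_image("top")[130:350,130:410,::-1]
cv2.imwrite("pics/d.png",np.hstack([cv2.resize(a,(400,314)),cv2.resize(b,(400,314))]))
E
```

```text
clock: 1.77
position: [0.6707, -0.1088, 0.3484]
eef_rot: [-180.0, 0.1, -18.2]
ft_force: [-0.1, 0.1, -0.5]
grip_width: -0.0
finger_force: 0.0
clock: 2.18
position: [0.6521, 0.0643, 0.3501]
eef_rot: [-179.9, 0.1, -17.9]
ft_force: [0.2, 0.2, 0.9]
grip_width: -0.0003
finger_force: 0.0
clock: 2.6
position: [0.6526, 0.0589, 0.1677]
eef_rot: [179.9, 0.1, -18.2]
ft_force: [1.5, 0.0, 0.4]
grip_width: -0.0
finger_force: 0.0
```

View pics/d.png

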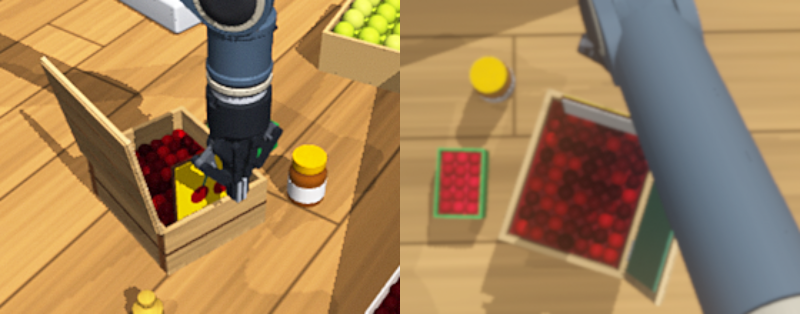

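The fingers are closed and beyond the yellow outside face, at crate x ≈ +0.16, and the jar is clear of them. Next I push the board over along its arc.

```bash
python3 -m creep '[[[-2.5,0.8,0],[0,0,0],0],[[-4.5,1.5,0],[0,0,0],0],[[-6,2,0],[0,0,0],0],[[-7.7,2.6,0],[0,0,0],0],[[-9.5,3.15,0],[0,0,0],0]]'
python3 -m creep '[[[-1,0.3,-0.4],[0,0,0],0],[[-2.1,0.7,-0.9],[0,0,0],0],[[-2.9,0.9,-1.8],[0,0,0],0],[[-3.6,1.2,-2.7],[0,0,0],0],[[-3.6,1.2,-2.7],[0,0,0],0]]'
python3 - <<'E'
from h import *
import cv2
a=eyes.get_image("scene")[60:280,120:400,::-1]; b=eyes.get_image("top")[130:350,130:410,::-1]
cv2.imwrite("pics/e.png",np.hstack([cv2.resize(a,(400,314)),cv2.resize(b,(400,314))]))
E
```

```text
clock: 3.12
position: [0.5596, 0.091, 0.1727]
eef_rot: [-179.9, -0.2, -18.3]
ft_force: [1.2, 0.4, -0.4]
grip_width: -0.0001
finger_force: 0.4
clock: 3.53
position: [0.521, 0.103, 0.1425]
eef_rot: [179.9, 0.1, -18.2]
ft_force: [-0.7, 0.1, -0.5]
grip_width: -0.0002
finger_force: 0.0
```

View pics/e.png

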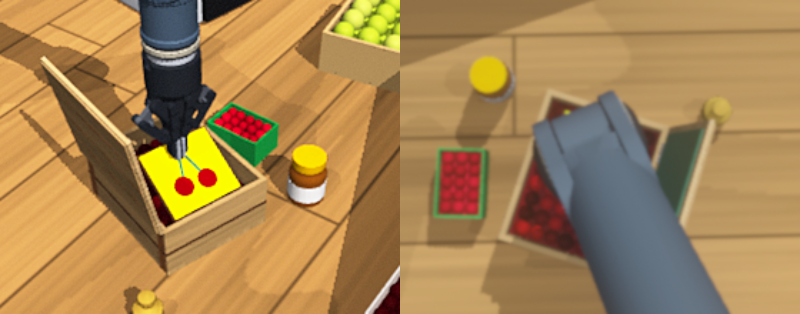

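The board is folding well, at about 30–40°, and the cover is undisturbed. I keep pushing it down.

```bash
python3 -m creep '[[[-0.4,0.1,-1],[0,0,0],0],[[-0.8,0.25,-2],[0,0,0],0],[[-1.1,0.35,-3],[0,0,0],0],[[-1.3,0.4,-3.8],[0,0,0],0],[[-1.3,0.4,-4.4],[0,0,0],0]]'
python3 -m creep '[[[0,0,-0.2],[0,0,0],0],[[0,0,-0.4],[0,0,0],0],[[0,0,-0.4],[0,0,0],0],[[0,0,-0.4],[0,0,0],0],[[0,0,-0.4],[0,0,0],0]]'
```

```text
clock: 4.05
position: [0.5084, 0.1065, 0.0977]
eef_rot: [179.9, 0.1, -18.2]
ft_force: [-1.8, 0.1, 0.9]
grip_width: 0.0004
finger_force: 0.3
clock: 4.47
position: [0.5085, 0.1066, 0.0967]
eef_rot: [179.9, 0.1, -18.3]
ft_force: [-7.2, -0.9, 17.8]
grip_width: -0.0005
finger_force: 9.1
```

The board is on its stop at 18 N. I retreat upward and look.

```bash
python3 -m creep '[[[0,0,4],[0,0,0],0],[[0,0,8],[0,0,0],0],[[0,0,12],[0,0,0],0],[[0,0,16],[0,0,0],0],[[0,0,20],[0,0,0],0]]'
python3 -m creep '[[[0,0,3],[0,0,0],0],[[0,0,6],[0,0,0],0],[[0.3,-3,6],[0,0,0],0],[[0.5,-6,6],[0,0,0],0],[[0.5,-10,6],[0,0,0],0]]'
python3 -m creep '[[[0,-4,0],[0,0,0],0],[[-1,-8,0],[0,0,0],0],[[-3,-10,0],[0,0,0],0],[[-4,-10,0],[0,0,0],0],[[-4,-10,0],[0,0,0],0]]'
python3 - <<'E'
from h import *
import cv2
a=eyes.get_image("scene")[60:280,120:400,::-1]; b=eyes.get_image("top")[130:350,130:410,::-1]
cv2.imwrite("pics/f.png",np.hstack([cv2.resize(a,(400,314)),cv2.resize(b,(400,314))]))
E
```

```text
clock: 4.88
position: [0.5092, 0.1064, 0.297]
eef_rot: [180.0, 0.0, -18.3]
ft_force: [1.1, 1.1, -0.6]
grip_width: 0.0002
finger_force: 0.0
clock: 5.3
position: [0.515, 0.0077, 0.3557]
eef_rot: [-179.9, -0.1, -18.0]
ft_force: [1.0, -0.1, 0.1]
grip_width: -0.0001
finger_force: 0.0
clock: 5.72
position: [0.4728, -0.0949, 0.355]
eef_rot: [180.0, 0.1, -18.5]
ft_force: [-0.3, 0.7, -1.2]
grip_width: -0.0004
finger_force: 0.0
```

View pics/f.png

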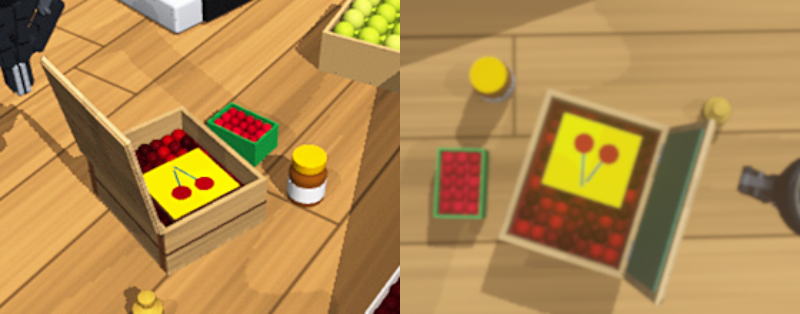

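The board lies flat and the cover is still open at about 1.75 rad. The tool is outside it. I descend and start pushing the outside face.

```bash
python3 -m creep '[[[0,0,-4],[0,0,0],0],[[0,0,-8],[0,0,0],0],[[0,0,-10],[0,0,0],0],[[0.7,2.1,-10],[0,0,0],0],[[1.4,4.2,-10],[0,0,0],0]]'
python3 -m creep '[[[0.4,1.1,0],[0,0,0],0],[[0.75,2.3,0],[0,0,0],0],[[1.05,3.2,0],[0,0,0],0],[[1.4,4.2,0],[0,0,0],0],[[1.7,5.1,0],[0,0,0],0]]'
python3 -m creep '[[[0.5,1.4,0.1],[0,0,0],0],[[1,2.9,0.1],[0,0,0],0],[[1.4,4.3,-0.1],[0,0,0],0],[[1.8,5.5,-0.4],[0,0,0],0],[[2.2,6.7,-0.7],[0,0,0],0]]'
python3 - <<'E'
from h import *
import cv2
a=eyes.get_image("scene")[60:280,120:400,::-1]; b=eyes.get_image("top")[130:350,130:410,::-1]
cv2.imwrite("pics/g.png",np.hstack([cv2.resize(a,(400,314)),cv2.resize(b,(400,314))]))
E
```

```text
clock: 6.23
position: [0.4885, -0.05, 0.2533]
eef_rot: [180.0, 0.2, -18.2]
ft_force: [0.6, 0.4, 0.9]
grip_width: 0.0002
finger_force: 0.0
clock: 6.65
position: [0.5063, 0.0002, 0.2556]
eef_rot: [180.0, -0.0, -18.2]
ft_force: [-0.1, -3.4, 1.6]
grip_width: -0.0001
finger_force: 1.3
clock: 7.07
position: [0.5277, 0.0672, 0.248]
eef_rot: [180.0, 0.0, -18.3]
ft_force: [-0.6, -2.4, -0.4]
grip_width: 0.0004
finger_force: 0.9
```

View pics/g.png

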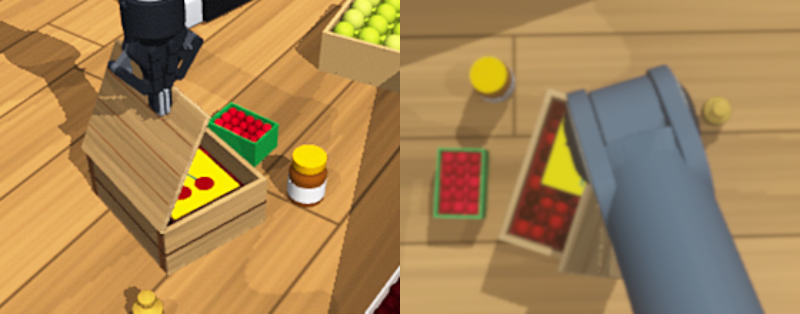

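The cover is at about 60°, following the push with the tool on its outside face. I continue down at about 1 rad/s and slow near the end.

```bash
python3 -m creep '[[[0.4,1.1,-0.5],[0,0,0],0],[[0.8,2.4,-1.2],[0,0,0],0],[[1.1,3.4,-1.9],[0,0,0],0],[[1.4,4.4,-2.9],[0,0,0],0],[[1.7,5.2,-4],[0,0,0],0]]'
python3 -m creep '[[[0.25,0.75,-1.1],[0,0,0],0],[[0.5,1.4,-2.3],[0,0,0],0],[[0.65,2,-3.5],[0,0,0],0],[[0.8,2.4,-4.5],[0,0,0],0],[[0.9,2.65,-5.6],[0,0,0],0]]'
python3 -m creep '[[[0.05,0.1,-0.7],[0,0,0],0],[[0.1,0.3,-1.4],[0,0,0],0],[[0.15,0.4,-2.1],[0,0,0],0],[[0.2,0.5,-2.7],[0,0,0],0],[[0.2,0.5,-3.2],[0,0,0],0]]'
python3 -m creep '[[[0,0,-0.2],[0,0,0],0],[[0,0,-0.4],[0,0,0],0],[[0,0,-0.4],[0,0,0],0],[[0,0,-0.4],[0,0,0],0],[[0,0,-0.4],[0,0,0],0]]'
```

```text
clock: 7.58
position: [0.5455, 0.1201, 0.2081]
eef_rot: [-179.9, -0.1, -18.2]
ft_force: [0.2, -0.1, 2.2]
grip_width: -0.0001
finger_force: 0.8
clock: 8.0
position: [0.5536, 0.1459, 0.1511]
eef_rot: [-180.0, 0.0, -18.2]
ft_force: [0.4, 0.7, 1.0]
grip_width: 0.0002
finger_force: 0.6
clock: 8.42
position: [0.5556, 0.15, 0.1197]
eef_rot: [180.0, 0.0, -18.3]
ft_force: [-0.6, 0.7, 0.2]
grip_width: 0.0
finger_force: 0.5
clock: 8.83
position: [0.5555, 0.15, 0.1185]
eef_rot: [180.0, -0.0, -18.3]
ft_force: [-6.2, -0.9, 12.9]
grip_width: -0.0
finger_force: 7.0
```

Tip height is 99.5 mm, which is where the shut cover's top face should be, with firm resistance. I retreat and check.

```bash
python3 -m creep '[[[0,0,3],[0,0,0],0],[[0,0,7],[0,0,0],0],[[0,0,11],[0,0,0],0],[[0,0,15],[0,0,0],0],[[0,0,19],[0,0,0],0]]'
python3 -m creep '[[[0,-4,2],[0,0,0],0],[[0,-8,4],[0,0,0],0],[[0,-12,4],[0,0,0],0],[[0,-16,4],[0,0,0],0],[[0,-20,4],[0,0,0],0]]'
python3 -m creep '[[[0,-4,0],[0,0,0],0],[[0,-8,0],[0,0,0],0],[[0,-11,0],[0,0,0],0],[[0,-12,0],[0,0,0],0],[[0,-12,0],[0,0,0],0]]'
python3 - <<'E'
from h import *
import cv2
a=eyes.get_image("scene")[60:300,120:400,::-1]; b=eyes.get_image("top")[130:350,130:410,::-1]
cv2.imwrite("pics/i.png",np.hstack([cv2.resize(a,(400,343)),cv2.resize(b,(400,343))]))
E
```

```text
clock: 9.25
position: [0.5554, 0.1497, 0.3085]
eef_rot: [-180.0, -0.0, -18.3]
ft_force: [0.4, -0.4, -1.2]
grip_width: -0.0
finger_force: 0.0
clock: 9.67
position: [0.5555, -0.0515, 0.3474]
eef_rot: [-180.0, -0.1, -18.3]
ft_force: [0.1, -0.0, -0.8]
grip_width: 0.0002
finger_force: 0.0
clock: 10.08
position: [0.5549, -0.1735, 0.3461]
eef_rot: [179.9, -0.0, -18.6]
ft_force: [0.1, -0.6, -0.1]
grip_width: -0.0002
finger_force: 0.0
```

View pics/i.png

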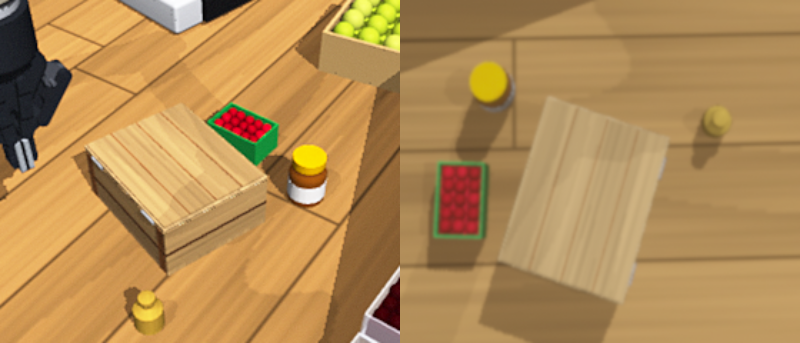

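The cover is fully shut, the bystanders have not moved, and the arm is clear.

```bash
python3 -c "
from plant import r
print(r.close_job())"
```

```text
the job is handed in; nothing more can be done
None
```

The job is handed in (no verdict was returned): the price board is folded flat and the cover was eased fully shut over it; the last pictures show the punnet, jar and weight unmoved and the arm clear.

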